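Fetch a roll of tape from the showcase drawer behind the display

ROBOT

A 7-joint arm with a two-finger parallel gripper is mounted at the origin on a cart in front of the work surface, level with it; the furniture and walls round the work are solid. World frame = base frame: x ahead of the robot, y to its left, z up, the work surface at z = 0. Lengths are in m, angles in degrees, forces in N, time in s.
With the tool pointing down it reaches from about 0.4 to 0.85 m from the base axis. Payload 4.5 kg.
Tool frame: the origin (TCP) lies at the very end of the fingers, on their centre line; the grasp point (between the pads) lies 19 mm behind it; z points along the fingers, y is the line along which they close (so a half turn about z gives the same grasp; the last joint's range is limited). The gripper opens to 88 mm and grips with 3 to 60 N. Pads are 18 mm wide; open, the fingers measure 123 mm over their backs; the gripper's body (75 mm by 187 mm) begins 45 mm behind the grasp point.
Start: joints at [77.109, 39.483, -11.15, 89.685, 9.013, 51.709, -12.324], TCP at [0.16, -0.604, 0.239] pointing down, gripper open.
Joint ranges: [-172.22, 172.22], [-26.19, 119.32], [-84.43, 86.54], [7.71, 146.69], [-57.33, 237.33], [2.42, 119.75], [-152.13, 152.13]. Speed limits (degrees/s): [147.25, 147.25, 180, 180, 180, 180, 180].

INTERFACE

Orientations are given as [roll, pitch, yaw] about the fixed x, y, z axes, in that order (R = Rz(yaw) Ry(pitch) Rx(roll)).
In Python, from bench import read_state, camera, camera_model, close_job gives the robot as it stands.
- The arm moves only by the tool play_rows, never from a script. Its argument "increments" is text: rows parted by semicolons, each of 7 numbers parted by spaces: the shift along the tool's x, y, z in mm, then the turn, a rotation vector about the tool's x, y, z in rad, then the finger opening in mm, from 0 to 88.1. In form: tx ty tz rx ry rz jaw; .... A call has 1 to 8 rows; each row is the pose to reach, as a shift and turn from the pose commanded when the call began, along the tool's axes at that moment; what a row does not reach only later rows make up. A row lasts 1/8 s, in which the tool goes at most 62.5 mm and 10.7 degrees, less where a joint would pass 70% of its speed; a pose out of reach is approached as far as the arm can. A call with a gripper value outside its range is refused whole. The fingers move at their own pace and stop on an object; "newtons" is the grip in N (left out, the last holds). Time passes only in rows, so rows that repeat a pose let the fingers close. It gives the time, the measured TCP pose, the force, the opening and the grip force at its end, in the units of the state.
- read_state(): the state, without advancing time (a new reading comes with each control period).
- camera(name): name is "scene" or "top" or "wrist"; returns the picture (480x640x3 uint8, red, green, blue); there is no depth.
- camera_model(name): a dict with "intrinsics" (3x3 intrinsics, pixels), "R" (3x3) and "t" (3): a world point X has camera coordinates R X + t; the wrist camera has in their place "hand_eye" (4x4, takes a point from camera to tool coordinates, whose origin is the TCP and whose axes are the flange's). Camera axes: x right, y down, z forward; pixel columns grow to the right and rows downward; lengths in m; the calibration is good to about 2 mm. A picture is of the moment at which its call begins: read the wrist's pose just before it. camera_model takes no time and is no camera call.
- close_job(): hands the job in; it is judged then, once.
The state is a dict: "t": time; "qpos": joint angles; "qd": joint speeds; "effort": joint torques, N m; "tcp_pos": TCP position; "orientation": TCP orientation; "ft_force": force on the tool from outside, world axes, zero at the start; "moment": the same for the moment, N m; "gripper_width": finger opening in m; "gripper_force": force on a finger pad.
Only numpy, scipy, OpenCV 4.12 (cv2) and the standard library are available. Lean on these libraries where they do the work, as an engineer would, in place of code of your own. Each camera call takes 0.05 s, during which the arm holds its last target. There are 200 camera calls.

TASK

A customer has ordered the roll of paper tape from the drawer of the small wooden showcase. Stand the white carton and the pocket stamp that are in front of the drawer upright on the cork mat, pull the drawer fully open and lay the roll flat in the wooden order tray, leaving the ink pad in the drawer. Then push the drawer fully shut and put the carton and the stamp back just where and as they stood; never let the drawer push them.

Things in the scene. Friction and masses are not known exactly. Their poses are not given: they have to be found in the camera images.
- showcase: Low wooden showcase with a clear top, fixed to the table, 100 mm deep (x), 184 mm wide (y), 68 mm high. Origin: centre of its underside. Its -x axis points out of the front, the way the drawer opens; z up. The drawer's front board (12 mm thick, its top 67 mm above the table) lies over its front, outer face at x = -62 mm when shut.
- drawer (a joint): How far the showcase's drawer is pulled out, in m along the showcase's -x: 0 shut, 0.07 fully open (stop). It slides with about 1 N of friction and stays where left. Its tray floor is 22 mm above the table, the rims at its sides and back 26 mm, running 85 mm back from the front board.
- knob (a point): Centre of the drawer's round steel knob: 20 mm in diameter, 14 mm long along the showcase's x, on a thin 14 mm neck in the middle of the front board, 38 mm above the table; it moves with the drawer. Take it from above across the showcase's y.
- tape: The wanted roll of paper tape, lying flat in the drawer's left or right half: 51 mm in diameter, 18 mm high, solid, 22 g. Origin: centre of its underside; z is its axis. When the drawer is open, its centre is roughly 25 to 40 mm clear of the showcase's front, so take it across the showcase's y.
- ink_pad: Black closed ink pad, 69 x 76 x 20 mm, lying in the other half of the drawer, about 30 mm from the roll; it stays there. Origin: centre of its underside.
- carton: Slim white carton standing in front of one half of the drawer: 20 mm thick (x), 60 mm wide (y), 105 mm high (z), 45 g. Origin: centre of its underside. Broad side about parallel to the drawer front; about 40 mm free between it and the front board.
- stamp: Black pocket stamp standing on end in front of the other half of the drawer: 23 x 23 mm, 68 mm high (z), 32 g; the cap (upper 28 mm) is fixed. Origin: centre of its underside. Sides about parallel to the drawer front.
- mat: Cork mat on the table, fixed: 115 mm (x) by 170 mm (y), 4 mm thick: the side area for the carton and the stamp. Origin: centre of its underside. Thin fixed racks 90 mm high stand between it and the showcase, and a file box with cards up to about 140 mm high behind them: carry things over these.
- order_tray: Open wooden order tray, fixed: outside 115 mm (x) by 170 mm (y), 20 mm high; walls and floor 6 mm thick. Origin: centre of its underside.

How it is judged (in metres and radians):
On the way, in this order (a step that is already met when the one before it is completed fails the run):
1. the carton and the stamp both stand upright on the cork mat, let go (x of carton in the frame of mat between -0.0575 and 0.0575 m and y of carton in the frame of mat between -0.085 and 0.085 m and z of each of carton, stamp in the frame of mat below 0.008 m and angle between each of carton, stamp's own z axis and vertical below 0.15 rad and contact force between the fingers and carton below 0.1 N and x of stamp in the frame of mat between -0.0575 and 0.0575 m and y of stamp in the frame of mat between -0.085 and 0.085 m and contact force between the fingers and stamp below 0.1 N), for 0.2 s.
2. the drawer is pulled fully open (at least 60 of 70 mm) (value of joint drawer above 0.06 m), for 0.1 s.
At the end, for the whole second after the job is handed in: The roll lies flat on the order tray's floor between its walls; the drawer is shut to within 6 mm with the ink pad in it; carton and stamp stand upright within 15 mm of where each stood at the start, turned at most 0.3 rad from parallel to the drawer front; all at rest (x of tape in the frame of order_tray between -0.03 and 0.03 m and y of tape in the frame of order_tray between -0.057 and 0.057 m and z of tape in the frame of order_tray below 0.01 m and angle between each of tape, carton, stamp's own z axis and vertical below 0.1 rad and linear speed of each of tape, carton, stamp below 0.02 m/s and value of joint drawer below 0.006 m and x of ink_pad in the frame of showcase between -0.05 and 0.05 m and y of ink_pad in the frame of showcase between -0.08 and 0.08 m and z of ink_pad in the frame of showcase below 0.03 m and distance of each of carton, stamp from where it was at the start of the episode below 0.015 m and angle between the x axis of each of carton, stamp and the x axis of showcase, either way round below 0.3 rad); the robot touches nothing.
It fails at once if the drawer or showcase pushes the carton or the stamp (over 1.5 N) (contact force between showcase and carton above 1.5 N or contact force between showcase and stamp above 1.5 N).
It fails at once if the carton or the stamp is tipped over (more than 0.7 rad) (angle between any of carton, stamp's own z axis and vertical above 0.7 rad).
It also fails if it takes over 147 s, if anything falls off the work surface, if the arm or the gripper's body presses on something with over 40 N, if the wrist force passes 120 N, or if a joint passes its speed limit or range.

## Working session

There is one attempt and no reset: what is moved stays moved. The work goes in short steps, Python scripts to look and compute and a tool call to move; the robot and the scene stay as the last step left them, time stands still between calls to the robot, and variables do not carry over. Pictures are saved under pics/ and viewed, at most 14 in all, crops included, and the job is handed in when it is done.

Besides the shell and the picture viewer there is one more tool, called as a command line: name --argument value ..., lists and objects as JSON in quotes. play_rows: Moves the arm, as the interface text tells. Its arguments: {"type":"object","properties":{"increments":{"type":"string"},"newtons":{"type":"number"}},"required":["increments"]}

```bash
mkdir -p pics
python3 - <<'E'
from bench import *
import cv2,numpy as np
s=read_state();print(s)
for n in("scene","top"):
    cv2.imwrite(f"pics/{n}0.png",camera(n)[:,:,::-1]); m=camera_model(n)
    print(n,{k:np.round(v,4).tolist() for k,v in m.items()})
print(np.round(camera_model("wrist")["hand_eye"],4).tolist(),camera_model("wrist")["intrinsics"])
E
```

```text
{'t': 0.0, 'qpos': array([ 77.1087913 ,  39.53262416, -11.14505536,  89.74633596,
         9.01396864,  51.70965782, -12.32410372]), 'qd': array([ 0.05435563,  0.02100868, -0.03427567, -0.00257493,  0.02484602,
       -0.08331001, -0.05278269]), 'effort': array([ 7.98004166e-04, -5.27564013e+01, -1.26690812e+00, -1.53430778e+01,
       -5.25879557e-02,  6.51449023e-03,  1.84103264e-04]), 'tcp_pos': array([ 0.15972811, -0.60357516,  0.23790943]), 'orientation': array([-1.79893800e+02,  8.80107700e-03,  1.48340516e+01]), 'ft_force': array([ 0.6059371 , -0.5834952 ,  0.62403923]), 'moment': array([-0.01293143,  0.03172439, -0.0525872 ]), 'gripper_force': 0.0, 'gripper_width': 0.08808820360894817}
scene {'intrinsics': [[468.4712, 0.0, 323.2961], [0.0, 468.4712, 241.6099], [0.0, 0.0, 1.0]], 'R': [[-0.4953, -0.8687, 0.0017], [-0.3575, 0.2021, -0.9118], [0.7918, -0.4522, -0.4107]], 't': [0.3702, 0.2153, 0.5843]}
top {'intrinsics': [[601.8363, 0.0, 328.0217], [0.0, 601.8363, 246.2717], [0.0, 0.0, 1.0]], 'R': [[0.0284, -0.9996, 0.0059], [-0.9915, -0.0289, -0.1268], [0.1269, -0.0022, -0.9919]], 't': [0.1124, 0.526, 0.9176]}
[[-0.0001, -0.9548, -0.2974, 0.0774], [1.0, 0.0, -0.0003, 0.0008], [0.0003, -0.2974, 0.9548, -0.1456], [0.0, 0.0, 0.0, 1.0]] [[352.0435269    0.         319.38555663]
 [  0.         352.0435269  239.54852609]
 [  0.           0.           1.        ]]
```

View pics/scene0.png

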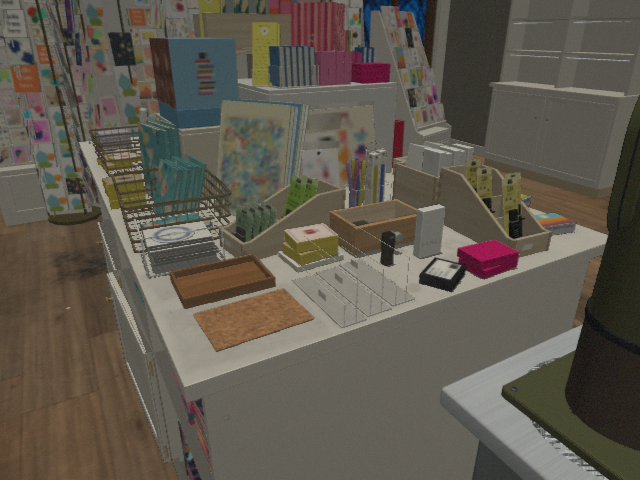

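View pics/top0.png

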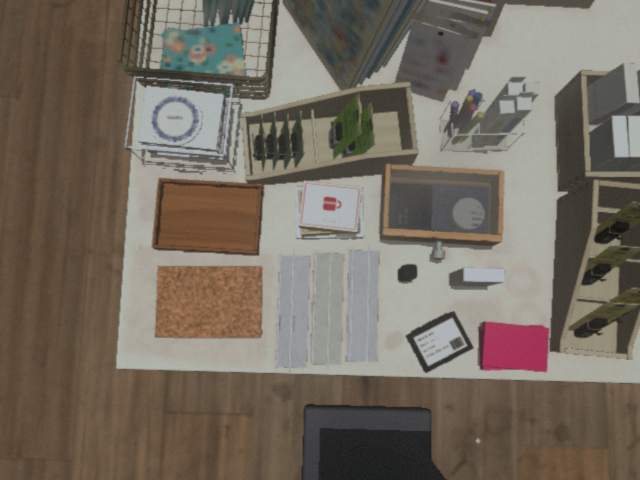

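The top view shows showcase at cols 383–503, rows 165–243, knob (437,250), stamp (407,272), carton (483,275), tape (468,213) in the right half, mat centre (209,302), tray centre (208,217). Enlarging for accuracy.

```bash
cat > h.py <<'E'
from bench import *
import cv2,numpy as np
from scipy.spatial.transform import Rotation as Ro
def proj(n,P):
    m=camera_model(n);c=np.atleast_2d(P)@np.array(m["R"]).T+m["t"]
    u=c@np.array(m["intrinsics"]).T;return u[:,:2]/u[:,2:]
def ray(n,px,z):
    m=camera_model(n);R=np.array(m["R"]);K=np.array(m["intrinsics"])
    o=-R.T@m["t"];d=R.T@np.linalg.solve(K,[px[0],px[1],1]);return o+d*(z-o[2])/d[2]
def box(x,y,yaw,a,b,z0,z1):
    c,s=np.cos(yaw),np.sin(yaw)
    return np.array([[x+c*i*a/2-s*j*b/2,y+s*i*a/2+c*j*b/2,z] for z in(z0,z1) for i,j in((1,1),(1,-1),(-1,-1),(-1,1))])
E
python3 - <<'E'
from h import *
im=cv2.imread("pics/top0.png")
c=cv2.resize(im[155:295,375:515],None,fx=4.2,fy=4.2,interpolation=cv2.INTER_CUBIC)
for k in range(0,140,20):
    cv2.putText(c,str(375+k),(int(k*4.2),10),0,.35,(0,0,255));cv2.putText(c,str(155+k),(0,int(k*4.2)+5),0,.35,(0,0,255))
cv2.imwrite("pics/c1.png",c)
for p in [(156,266),(262,266),(262,338),(156,338)]: print("mat",ray("top",p,.004).round(4))
for p in [(159,180),(263,184),(260,254),(153,249)]: print("tray",ray("top",p,.02).round(4))
for p in [(383,165),(503,172),(501,243),(382,236)]: print("show",ray("top",p,.068).round(4))
E
```

```text
mat [0.486  0.4048 0.004 ]
mat [0.4909 0.2334 0.004 ]
mat [0.3756 0.2285 0.004 ]
mat [0.3709 0.3974 0.004 ]
tray [0.6245 0.4045 0.02  ]
tray [0.6229 0.2357 0.02  ]
tray [0.5086 0.2357 0.02  ]
tray [0.5117 0.4068 0.02  ]
show [0.6474 0.046  0.068 ]
show [ 0.6418 -0.14    0.068 ]
show [ 0.5308 -0.136   0.068 ]
show [0.5363 0.0456 0.068 ]
```

View pics/c1.png

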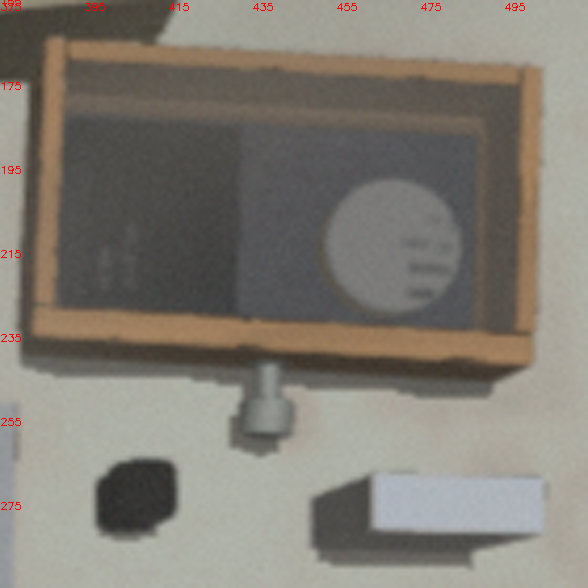

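Run:
```python
from h import *
from scipy.optimize import least_squares as ls
q=lambda p:np.array([375+(p[0]+.5)/4.2-.5,155+(p[1]+.5)/4.2-.5])
# showcase incl front board: x from -.062 to .05, top
W=np.array([ray("top",q(p),z)[:2] for p,z in [((47,38),.068),((541,67),.068),((533,362),.067),((33,333),.067)]])
L=np.array([[.05,.092],[.05,-.092],[-.062,-.092],[-.062,.092]])
def f(v):
    c,s=np.cos(v[2]),np.sin(v[2]);return (L@np.array([[c,s],[-s,c]])+v[:2]-W).ravel()
r=ls(f,[.58,-.05,0]);print("show",r.x.round(4),(r.fun*1e3).round(1))
sh=r.x
k=[ray("top",q(p),.048)[:2] for p in[(268,413),(267,370)]];print("knob",np.round(k,4))
W=np.array([ray("top",q(p),.105)[:2] for p in [(374,473),(545,477),(543,531),(372,530)]])
print("carton c",W.mean(0).round(4),"yaw",np.degrees(np.arctan2(*(W[1]-W[0])[::1]))+0, W.round(4).tolist())
print("tape",ray("top",q((394,246)),.04).round(4))
im=cv2.imread("pics/top0.png")
h=(im[255:290,390:425].max(2)<75).astype(np.uint8);n,l,st,_=cv2.connectedComponentsWithStats(h)
i=1+st[1:,4].argmax();m=(l==i).astype(np.uint8);print("stamp",st[i])
# silhouette fit IoU on upsampled mask
S=8;M=cv2.resize(m*255,None,fx=S,fy=S,interpolation=cv2.INTER_LINEAR)>127
from scipy.optimize import minimize
def iou(v):
    p=proj("top",box(v[0],v[1],v[2],.023,.023,0,.068))-[390,255]
    hu=cv2.convexHull(((p+.5)*S-.5).astype(np.float32)).round().astype(np.int32)
    g=np.zeros(M.shape,np.uint8);cv2.fillConvexPoly(g,hu,1);return 1-(M&(g>0)).sum()/(M|(g>0)).sum()
g0=ray("top",(407,272),.034)
b=min((minimize(iou,[g0[0]+a,g0[1],y],method="Nelder-Mead",options=dict(initial_simplex=[[g0[0]+a,g0[1],y],[g0[0]+a+.004,g0[1],y],[g0[0]+a,g0[1]+.004,y],[g0[0]+a,g0[1],y+.1]])) for a in(-.003,.003) for y in(-.08,0,.05)),key=lambda r:r.fun)
print("stamp",b.x.round(4),b.fun)
cx=W.mean(0);cy=np.arctan2(-(W[1]-W[0])[0],-(W[1]-W[0])[1])*-1
cy=np.arctan2((W[1]-W[0])[0],-(W[1]-W[0])[1]);print("carton yaw",cy)
# overlay in both
out=[]
for n,(x0,y0,x1,y1),s in(("top",(375,155,515,295),3),("scene",(320,190,480,290),4)):
    I=cv2.imread(f"pics/{n}0.png");c=cv2.resize(I[y0:y1,x0:x1],None,fx=s,fy=s,interpolation=cv2.INTER_CUBIC)
    for B in(box(b.x[0],b.x[1],b.x[2],.023,.023,0,.068),box(*cx,cy,.02,.06,0,.105),box(sh[0]-.006*np.cos(sh[2]),sh[1]-.006*np.sin(sh[2]),sh[2],.112,.184,0,.068)):
        p=((proj(n,B)-[x0,y0]+.5)*s-.5).round().astype(int)
        for i in range(4):
            for a,d in((i,(i+1)%4),(i+4,(i+1)%4+4),(i,i+4)): cv2.line(c,tuple(map(int,p[a])),tuple(map(int,p[d])),(0,255,0),1)
    out.append(c)
o=np.zeros((830,640,3),np.uint8);o[:400]=out[1][:400];o[400:820,:420]=out[0]
cv2.imwrite("pics/ov.png",cv2.resize(o,None,fx=.72,fy=.72,interpolation=cv2.INTER_AREA))
```

```text
show [ 0.5979 -0.048  -0.0301] [ 1.   0.8  1.  -0.8 -1.1 -1.  -0.9  0.9]
knob [[ 0.5152 -0.0444]
 [ 0.5312 -0.0439]]
carton c [ 0.4789 -0.0998] yaw 179.68785771229003 [[0.4883, -0.0705], [0.4887, -0.1298], [0.4699, -0.129], [0.4686, -0.0698]]
tape [ 0.5808 -0.093   0.04  ]
stamp [  8  10  19  17 262]
stamp [0.4837 0.0029 0.4615] 0.21977401129943508
carton yaw 0.005447910655246702
```

View pics/ov.png

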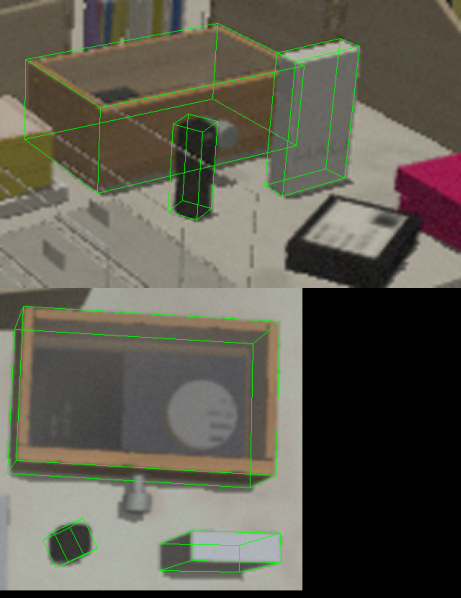

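Overlay fits the showcase and carton well; the stamp's yaw is unreliable, to refine from the wrist camera. Now moving.

```bash
cat >> h.py <<'E'
def rel(p,yaw=0,s=None):
    s=s or read_state();R=Ro.from_euler("xyz",s["orientation"],degrees=True)
    T=Ro.from_euler("xyz",[180,0,yaw],degrees=True)
    return (R.inv().apply(np.array(p)-s["tcp_pos"])*1e3).round(1),(R.inv()*T).as_rotvec().round(4)
E
python3 - <<'E'
from h import *
print(rel([.36,-.36,.30]),rel([.46,-.05,.26]))
for z in(0,.09):
  for p in[(378,250),(378,362),(277,256),(277,366)]: print(z,ray("top",p,z).round(3))
E
```

```text
(array([ 255.9, -184.4,  -61.7]), array([-0.0015,  0.0003,  0.2589])) (array([ 431.9, -458.4,  -21.3]), array([-0.0015,  0.0003,  0.2589]))
0 [0.523 0.046 0.   ]
0 [0.343 0.042 0.   ]
0 [0.508 0.21  0.   ]
0 [0.332 0.203 0.   ]
0.09 [0.512 0.053 0.09 ]
0.09 [0.348 0.05  0.09 ]
0.09 [0.499 0.203 0.09 ]
0.09 [0.339 0.196 0.09 ]
```

play_rows --increments "20 -14 -5 0 0 0.02 88; 60 -43 -20 0 0 0.06 88; 105 -76 -35 0 0 0.11 88; 150 -108 -50 0 0 0.16 88; 195 -140 -60 0 0 0.2 88; 235 -170 -62 0 0 0.24 88; 256 -200 -62 0 0 0.259 88; 280 -240 -60 -0.0015 0.0003 0.2589 88"

```text
t: 1.1
tcp_pos: [0.3697, -0.2996, 0.2986]
orientation: [179.9, -0.0, -0.0]
ft_force: [-0.4, 1.0, 0.7]
gripper_width: 0.0884
gripper_force: 0.0
```

Run:
```python
from h import *
s=read_state();print(s["t"],s["tcp_pos"],s["orientation"],rel([.46,-.05,.26]))
```

```text
1.1 [ 0.36974939 -0.29961219  0.29857339] [ 1.79892297e+02 -4.33675427e-02 -4.47096028e-02] (array([  90. , -249.8,   38.2]), array([ 0.0019, -0.0008, -0.0008]))
```

play_rows --increments "12 -35 5 0 0 0 88; 27 -78 12 0 0 0 88; 43 -120 18 0 0 0 88; 60 -165 25 0 0 0 88; 74 -205 31 0 0 0 88; 85 -235 36 0 0 0 88; 90 -250 38 0 0 0 88; 90 -250 38 0 0 0 88"

```text
t: 2.1
tcp_pos: [0.4592, -0.0502, 0.2602]
orientation: [179.9, 0.0, 0.1]
ft_force: [-0.7, 0.5, 0.4]
gripper_width: 0.0878
gripper_force: 0.0
```

Run:
```python
from h import *
s=read_state();print(s["t"],s["tcp_pos"],s["orientation"])
im=camera("wrist")[:,:,::-1];cv2.imwrite("pics/w1.png",im)
np.save("w1.npy",np.r_[s["tcp_pos"],s["orientation"]])
```

```text
2.1 [ 0.45920764 -0.05021931  0.26022543] [1.79910625e+02 3.31333111e-03 8.39895362e-02]
```

View pics/w1.png

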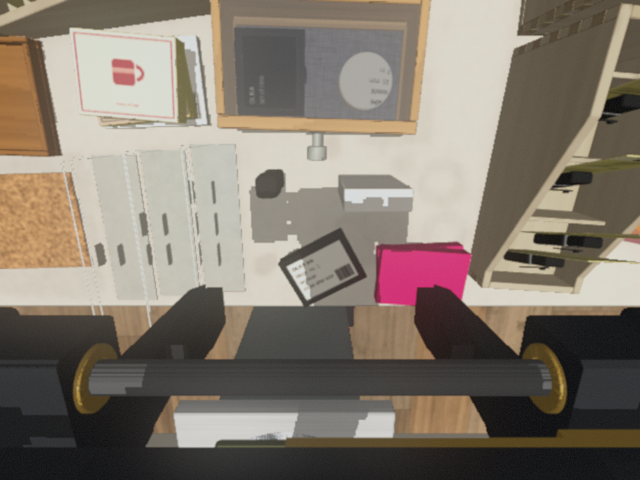

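The wrist view shows the stamp at about (269,183), carton top (378,198), knob (317,148), tape (367,80). I overlay my estimates to refine the stamp.

```bash
cat >> h.py <<'E'
def wproj(pose,P):
    m=camera_model("wrist");R=Ro.from_euler("xyz",pose[3:],degrees=True)
    t=R.inv().apply(np.atleast_2d(P)-pose[:3]);H=np.linalg.inv(np.array(m["hand_eye"]))
    c=t@H[:3,:3].T+H[:3,3];u=c@np.array(m["intrinsics"]).T;return u[:,:2]/u[:,2:]
def draw(c,p,o,s,col=(0,255,0)):
    p=((p-o+.5)*s-.5).round().astype(int)
    for i in range(4):
        for a,d in((i,(i+1)%4),(i+4,(i+1)%4+4),(i,i+4)): cv2.line(c,tuple(map(int,p[a])),tuple(map(int,p[d])),col,1)
E
python3 - <<'E'
from h import *
ps=np.load("w1.npy");im=cv2.imread("pics/w1.png");it=cv2.imread("pics/top0.png")
st=box(.4837,.0029,-.03,.023,.023,0,.068);ca=box(.4789,-.0998,0,.02,.06,0,.105)
c=cv2.resize(im[130:220,240:420],None,fx=4,fy=4,interpolation=cv2.INTER_CUBIC)
c=cv2.convertScaleAbs(c,alpha=1.6,beta=10)
draw(c,wproj(ps,st),[240,130],4);draw(c,wproj(ps,ca),[240,130],4)
d=cv2.resize(it[255:295,390:515],None,fx=5.7,fy=5.7,interpolation=cv2.INTER_CUBIC);d=cv2.convertScaleAbs(d,alpha=1.6,beta=10)
draw(d,proj("top",st),[390,255],5.7);draw(d,proj("top",ca),[390,255],5.7)
o=np.zeros((360+d.shape[0],720,3),np.uint8);o[:360]=c;o[360:,:d.shape[1]]=d[:,:720]
cv2.imwrite("pics/ov2.png",o)
E
```

```text
(no output)
```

View pics/ov2.png

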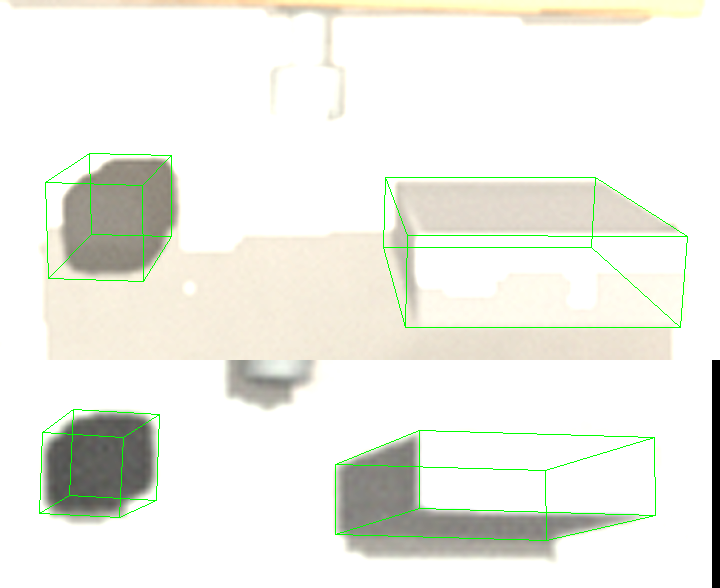

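play_rows --increments "5 15 30 0 0 0 88; 14 35 70 0 0 0 88; 19 49 110 0 0 0 88; 19 51 145 0 0 0 88; 19 51 175 0 0 0 88; 19 51 197 0 0 0 88; 19 51 205 0 0 0 88; 19 51 205 0 0 0 88"

```text
t: 3.15
tcp_pos: [0.4781, -0.103, 0.0556]
orientation: [179.9, -0.0, -0.1]
ft_force: [-0.7, -0.3, -0.0]
gripper_width: 0.0879
gripper_force: 0.0
```

play_rows --increments "0 0 0 0 0 0 58; 0 0 0 0 0 0 55; 0 0 0 0 0 0 55; 0 0 0 0 0 0 55; 0 0 0 0 0 0 55; 0 0 0 0 0 0 55" --newtons 10

```text
t: 3.9
tcp_pos: [0.4787, -0.102, 0.056]
orientation: [179.9, -0.1, -0.0]
ft_force: [-0.0, 0.0, 6.2]
gripper_width: 0.0599
gripper_force: 10.0
```

play_rows --increments "0 0 -6 0 0 0 55; 0 0 -25 0 0 0 55; 0 0 -55 0 0 0 55; 0 0 -90 0 0 0 55; 0 -5 -120 0 0 0 55; 0 -20 -142 0 0 0 55; 0 -48 -150 0 0 0 55; -2 -84 -150 0 0 0 55"

```text
t: 4.9
tcp_pos: [0.4766, -0.0176, 0.2063]
orientation: [179.9, -0.1, -0.1]
ft_force: [0.1, 0.2, 0.3]
gripper_width: 0.0601
gripper_force: 10.0
```

play_rows --increments "-2 -42 0 0 0 0 55; -4 -86 0 0 0 0 55; -6 -130 0 0 0 0 55; -8 -174 0 0 0 0 55; -10 -218 0 0 0 0 55; -12 -262 0 0 0 0 55; -13 -302 0 0 0 0 55; -14 -336 0 0 0 0 55"

```text
t: 5.9
tcp_pos: [0.4616, 0.32, 0.2049]
orientation: [179.9, 0.0, 0.1]
ft_force: [0.8, 0.5, 0.1]
gripper_width: 0.0598
gripper_force: 10.0
```

play_rows --increments "0 -25 0 0 0 0 55; 0 -40 5 0 0 0 55; 0 -46 25 0 0 0 55; 0 -46 55 0 0 0 55; 0 -46 85 0 0 0 55; 0 -46 110 0 0 0 55; 0 -46 125 0 0 0 55; 0 -46 125 0 0 0 55"

```text
t: 6.9
tcp_pos: [0.4619, 0.3632, 0.0789]
orientation: [179.8, 0.1, -0.0]
ft_force: [0.7, 0.2, -1.2]
gripper_width: 0.0599
gripper_force: 10.0
```

play_rows --increments "0 0 6 0 0 0 55; 0 0 11 0 0 0 55; 0 0 15 0 0 0 55; 0 0 17 0 0 0 55; 0 0 18 0 0 0 55; 0 0 19 0 0 0 55; 0 0 19.5 0 0 0 55; 0 0 19.5 0 0 0 55"

```text
t: 7.9
tcp_pos: [0.4624, 0.3641, 0.0603]
orientation: [179.9, -0.0, -0.0]
ft_force: [-1.3, -0.2, 0.1]
gripper_width: 0.06
gripper_force: 10.0
```

play_rows --increments "0 0 0.5 0 0 0 55; 0 0 1 0 0 0 55; 0 0 1 0 0 0 55"

```text
t: 8.28
tcp_pos: [0.4625, 0.3642, 0.06]
orientation: [179.9, -0.1, -0.0]
ft_force: [-0.7, 0.3, 6.3]
gripper_width: 0.0601
gripper_force: 10.0
```

play_rows --increments "0 0 0 0 0 0 64; 0 0 0 0 0 0 75; 0 0 0 0 0 0 86; 0 0 0 0 0 0 88; 0 0 -15 0 0 0 88; 0 0 -40 0 0 0 88; 0 0 -75 0 0 0 88; 0 0 -115 0 0 0 88"

```text
t: 9.28
tcp_pos: [0.4622, 0.3641, 0.176]
orientation: [179.9, -0.0, -0.0]
ft_force: [0.1, 0.8, 0.2]
gripper_width: 0.0877
gripper_force: 0.0
```

play_rows --increments "2 20 0 0 0 0 60; 5 60 0 0 0 0 60; 8 105 0 0 0 0 60; 11 150 0 0 0 0 60; 14 195 0 0 0 0 60; 16 240 0 0 0 0 60; 18 285 0 0 0 0 60; 20 325 0 0 0 0 60"

```text
t: 10.28
tcp_pos: [0.4813, 0.0365, 0.1746]
orientation: [179.9, 0.0, -0.1]
ft_force: [0.6, -0.0, 0.3]
gripper_width: 0.0597
gripper_force: 0.0
```

play_rows --increments "1 28 0 0 0 0 60; 1 38 10 0 0 0 60; 1 38.5 40 0 0 0 60; 1 38.5 75 0 0 0 60; 1 38.5 105 0 0 0 60; 1 38.5 125 0 0 0 60; 1 38.5 134 0 0 0 60; 1 38.5 134 0 0 0 60"

```text
t: 11.28
tcp_pos: [0.4829, 0.0011, 0.0403]
orientation: [179.9, 0.0, 0.0]
ft_force: [-0.5, 0.2, 0.4]
gripper_width: 0.06
gripper_force: 0.0
```

play_rows --increments "0 0 0 0 0 0 40; 0 0 0 0 0 0 26; 0 0 0 0 0 0 18; 0 0 0 0 0 0 18; 0 0 0 0 0 0 18; 0 0 0 0 0 0 18; 0 0 0 0 0 0 18; 0 0 0 0 0 0 18" --newtons 8

```text
t: 12.28
tcp_pos: [0.4836, 0.0006, 0.041]
orientation: [179.9, -0.1, 0.0]
ft_force: [0.1, 0.4, 5.4]
gripper_width: 0.0228
gripper_force: 8.0
```

play_rows --increments "0 0 -6 0 0 0 18; 0 0 -25 0 0 0 18; 0 0 -55 0 0 0 18; 0 0 -90 0 0 0 18; 0 -5 -118 0 0 0 18; -5 -20 -130 0 0 0 18; -12 -48 -130 0 0 0 18; -22 -84 -130 0 0 0 18"

```text
t: 13.28
tcp_pos: [0.4604, 0.0857, 0.1703]
orientation: [179.9, 0.0, -0.1]
ft_force: [0.9, 0.1, -0.3]
gripper_width: 0.0228
gripper_force: 8.0
```

play_rows --increments "-12 -42 0 0 0 0 18; -24 -84 0 0 0 0 18; -36 -126 0 0 0 0 18; -46 -162 0 0 0 0 18; -53 -190 0 0 0 0 18; -57 -207 0 0 0 0 18; -58 -214 0 0 0 0 18; -58 -214.5 10 0 0 0 18"

```text
t: 14.28
tcp_pos: [0.4038, 0.299, 0.1603]
orientation: [179.9, -0.1, -0.0]
ft_force: [0.7, -0.1, 0.2]
gripper_width: 0.0226
gripper_force: 8.0
```

play_rows --increments "0 0 20 0 0 0 18; 0 0 50 0 0 0 18; 0 0 80 0 0 0 18; 0 0 100 0 0 0 18; 0 0 110 0 0 0 18; 0 0 114 0 0 0 18; 0 0 116 0 0 0 18; 0 0 116 0 0 0 18"

```text
t: 15.28
tcp_pos: [0.4039, 0.2992, 0.045]
orientation: [180.0, -0.1, -0.0]
ft_force: [-0.4, 0.2, -0.3]
gripper_width: 0.0226
gripper_force: 8.0
```

play_rows --increments "0 0 0.5 0 0 0 18; 0 0 0.8 0 0 0 18; 0 0 0.8 0 0 0 18"

```text
t: 15.65
tcp_pos: [0.4039, 0.2992, 0.0448]
orientation: [180.0, -0.1, -0.0]
ft_force: [-0.4, -0.9, 9.4]
gripper_width: 0.0226
gripper_force: 8.0
```

play_rows --increments "0 0 0 0 0 0 30; 0 0 0 0 0 0 40; 0 0 0 0 0 0 52; 0 0 0 0 0 0 60; 0 0 -15 0 0 0 60; 0 0 -45 0 0 0 60; 0 0 -85 0 0 0 60; 0 0 -126 0 0 0 60"

```text
t: 16.65
tcp_pos: [0.4031, 0.2991, 0.1715]
orientation: [179.9, -0.0, -0.0]
ft_force: [0.8, 0.5, 0.1]
gripper_width: 0.06
gripper_force: 0.0
```

Run:
```python
from h import *
s=read_state();print(s["t"],s["tcp_pos"])
a=camera("top")[:,:,::-1];b=camera("wrist")[:,:,::-1]
cv2.imwrite("pics/m1.png",np.hstack([cv2.resize(a[150:360,130:520],(600,323)),cv2.resize(b,(430,323))[:, :200]]))
```

```text
16.65 [0.40313934 0.29905646 0.17154606]
```

View pics/m1.png

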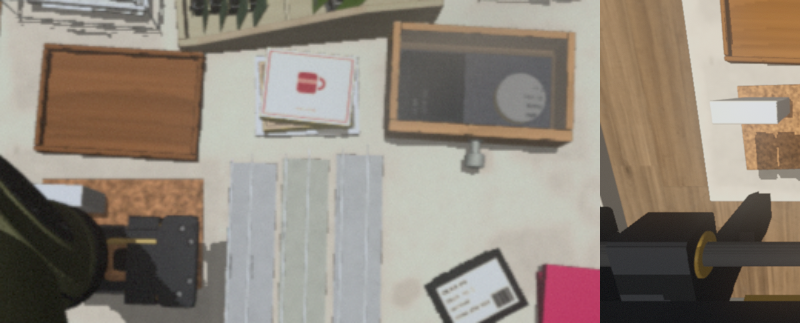

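play_rows --increments "6 20 0 0 0 0 50; 18 57 0 0 0 0 50; 32 100 0 0 0 0 50; 46 143 0 0 0 0 50; 60 186 0 0 0 0 50; 74 229 0 0 0 0 50; 88 272 0 0 0 0 50; 100 310 0 0 0 0 50"

```text
t: 17.75
tcp_pos: [0.5033, -0.0127, 0.1701]
orientation: [179.9, -0.0, -0.1]
ft_force: [0.0, -0.4, -1.1]
gripper_width: 0.0497
gripper_force: 0.0
```

play_rows --increments "8 25 0 0 0 0 50; 12 36 0 0 0 0 50; 12 36 15 0 0 0 50; 12 36 50 0 0 0 50; 12 36 85 0 0 0 50; 12 36 100 0 0 0 50; 12 36 100 0 0 0 50"

```text
t: 18.62
tcp_pos: [0.5145, -0.0457, 0.0692]
orientation: [179.9, 0.1, 0.1]
ft_force: [-0.4, 1.0, 0.1]
gripper_width: 0.0504
gripper_force: 0.0
```

Run:
```python
from h import *
s=read_state();print(s["t"],s["tcp_pos"])
b=camera("wrist")[:,:,::-1]
cv2.imwrite("pics/k1.png",b[:,100:540])
```

```text
18.625 [ 0.51445779 -0.04572595  0.06918382]
```

View pics/k1.png

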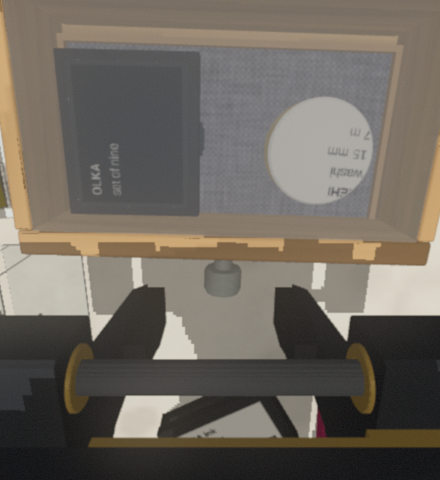

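The knob (222,280) lies centred between the fingertips; tape is in the right half, ink pad in the left.

play_rows --increments "0 0 12 0 0 0 50; 0 0 26 0 0 0 50; 0 0 36 0 0 0 50; 0 0 40 0 0 0 50; 0 0 40 0 0 0 35; 0 0 40 0 0 0 22; 0 0 40 0 0 0 15; 0 0 40 0 0 0 15" --newtons 15

```text
t: 19.68
tcp_pos: [0.5156, -0.0473, 0.0304]
orientation: [179.9, -0.1, -0.0]
ft_force: [-1.2, -1.0, 1.2]
gripper_width: 0.0193
gripper_force: 15.0
```

play_rows --increments "0 0 0 0 0 0 15; 0 0 0 0 0 0 15; 0 0 0 0 0 0 15"

```text
t: 20.05
tcp_pos: [0.5156, -0.0473, 0.0304]
orientation: [179.9, -0.1, -0.0]
ft_force: [-0.5, -1.0, 4.1]
gripper_width: 0.0195
gripper_force: 15.0
```

play_rows --increments "-4 0 0 0 0 0 15; -13 0 0 0 0 0 15; -25 -1 0 0 0 0 15; -37 -1 0 0 0 0 15; -49 -1.5 0 0 0 0 15; -60 -2 0 0 0 0 15; -68 -2 0 0 0 0 15; -71 -2 0 0 0 0 15"

```text
t: 21.05
tcp_pos: [0.4455, -0.0452, 0.0307]
orientation: [179.9, 0.3, -0.0]
ft_force: [5.0, -3.4, -17.6]
gripper_width: 0.0188
gripper_force: 15.0
```

play_rows --increments "-0.5 0 0 0 0 0 15; -0.5 0 0 0 0 0 15"

```text
t: 21.3
tcp_pos: [0.4455, -0.0451, 0.0307]
orientation: [180.0, 0.3, -0.0]
ft_force: [3.8, -3.9, -18.0]
gripper_width: 0.0198
gripper_force: 15.0
```

play_rows --increments "0.5 0 0 0 0 0 25; 0.5 0 0 0 0 0 38; 0.5 0 0 0 0 0 50; 0.5 0 0 0 0 0 50; 0.5 0 -15 0 0 0 55; 0.5 0 -50 0 0 0 60; 10 10 -90 0 0 0 66; 20 20 -110 0 0 0 66"

```text
t: 22.3
tcp_pos: [0.4668, -0.0654, 0.1439]
orientation: [179.9, 0.1, 0.0]
ft_force: [0.0, 1.2, -1.0]
gripper_width: 0.0657
gripper_force: 0.0
```

Run:
```python
from h import *
s=read_state();print(s["t"],s["tcp_pos"],s["orientation"],s["gripper_width"])
np.save("w2.npy",np.r_[s["tcp_pos"],s["orientation"]])
b=camera("wrist")[:,:,::-1];cv2.imwrite("pics/d1.png",b)
```

```text
22.3 [ 0.46684151 -0.06535532  0.14385829] [1.79937529e+02 7.58973814e-02 6.33131140e-03] 0.0656955715649999
```

View pics/d1.png

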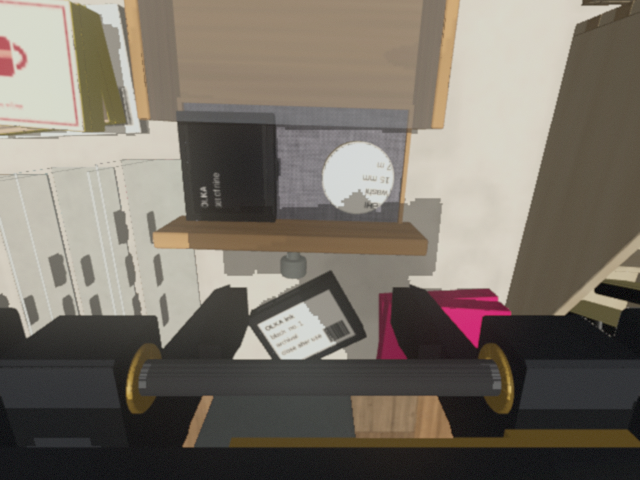

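The drawer is open; the roll's top is centred at about (358,177), the ink pad's right edge at column 277.

Run:
```python
from h import *
ps=np.load("w2.npy");m=camera_model("wrist");H=np.array(m["hand_eye"]);R=Ro.from_euler("xyz",ps[3:],degrees=True).as_matrix()
def wr(px,z):
    d=R@H[:3,:3]@np.linalg.solve(np.array(m["intrinsics"]),[*px,1]);o=R@H[:3,3]+ps[:3];return (o+d*(z-o[2])/d[2]).round(4)
for n,p,z in[("tape",(358.5,177.5),.04),("tL",(322,177.5),.04),("tR",(395,177.5),.04),("padR",(277,177),.042),("knob",(293,261),.045),("rimR",(404,177),.026),("board",(350,220),.067)]:print(n,wr(p,z))
```

```text
tape [ 0.5123 -0.0936  0.04  ]
tL [ 0.5123 -0.0679  0.04  ]
tR [ 0.5123 -0.1192  0.04  ]
padR [ 0.5129 -0.0365  0.042 ]
knob [ 0.4515 -0.0465  0.045 ]
rimR [ 0.5109 -0.1289  0.026 ]
board [ 0.4884 -0.0859  0.067 ]
```

play_rows --increments "0 0 0 0 0 0 66; 0 0 0 0 0 0 66"

```text
t: 22.6
tcp_pos: [0.465, -0.0646, 0.1408]
orientation: [179.9, 0.3, 0.1]
ft_force: [0.6, -0.1, 0.3]
gripper_width: 0.0661
gripper_force: 0.0
```

play_rows --increments "15 9 0 0 0 0 66; 35 22 0 0 0 0 66; 46 29 5 0 0 0 66; 47 29 30 0 0 0 66; 47 29 65 0 0 0 66; 47 29 92 0 0 0 66; 47 29 106 0 0 0 66; 47 29 110.5 0 0 0 66"

```text
t: 23.6
tcp_pos: [0.5122, -0.0937, 0.0302]
orientation: [179.9, 0.3, 0.0]
ft_force: [0.4, -0.2, -0.4]
gripper_width: 0.0658
gripper_force: 0.0
```

play_rows --increments "0 0 0 0 0 0 58; 0 0 0 0 0 0 50; 0 0 0 0 0 0 46; 0 0 0 0 0 0 46; 0 0 0 0 0 0 46; 0 0 0 0 0 0 46" --newtons 8

```text
t: 24.35
tcp_pos: [0.5135, -0.0943, 0.0318]
orientation: [179.9, 0.1, -0.0]
ft_force: [-0.2, 0.5, 6.3]
gripper_width: 0.0498
gripper_force: 8.1
```

play_rows --increments "0 0 -6 0 0 0 46; 0 0 -25 0 0 0 46; 0 0 -60 0 0 0 46; 0 0 -100 0 0 0 46; 0 -3 -135 0 0 0 46; 2 -16 -155 0 0 0 46; 6 -45 -160 0 0 0 46; 11 -82 -160 0 0 0 46"

```text
t: 25.35
tcp_pos: [0.5245, -0.0124, 0.1917]
orientation: [179.9, 0.2, -0.1]
ft_force: [0.6, -0.3, -0.8]
gripper_width: 0.0495
gripper_force: 8.0
```

play_rows --increments "6 -42 0 0 0 0 46; 12 -84 0 0 0 0 46; 18 -126 0 0 0 0 46; 24 -168 0 0 0 0 46; 30 -210 0 0 0 0 46; 36 -252 0 0 0 0 46; 41 -290 0 0 0 0 46; 44 -318 0 0 0 0 46"

```text
t: 26.35
tcp_pos: [0.5679, 0.3079, 0.1905]
orientation: [180.0, 0.2, 0.1]
ft_force: [-0.3, -0.2, -0.9]
gripper_width: 0.0493
gripper_force: 8.0
```

play_rows --increments "1 -11 0 0 0 0 46; 1 -13 15 0 0 0 46; 1 -13 50 0 0 0 46; 1 -13 90 0 0 0 46; 1 -13 125 0 0 0 46; 1 -13 150 0 0 0 46; 1 -13 160 0 0 0 46; 1 -13 165 0 0 0 46"

```text
t: 27.35
tcp_pos: [0.5691, 0.3176, 0.0251]
orientation: [179.9, 0.2, -0.1]
ft_force: [0.4, 0.4, -0.5]
gripper_width: 0.0498
gripper_force: 8.0
```

play_rows --increments "0 0 4 0 0 0 46; 0 0 7 0 0 0 46; 0 0 9 0 0 0 46; 0 0 10 0 0 0 46; 0 0 10 0 0 0 46"

```text
t: 27.98
tcp_pos: [0.5691, 0.3189, 0.016]
orientation: [179.9, 0.2, -0.0]
ft_force: [-0.8, -0.3, 2.9]
gripper_width: 0.0496
gripper_force: 8.0
```

play_rows --increments "0 0 0.7 0 0 0 46; 0 0 1 0 0 0 46; 0 0 1 0 0 0 46"

```text
t: 28.35
tcp_pos: [0.5691, 0.3189, 0.0158]
orientation: [179.9, 0.2, -0.0]
ft_force: [-1.1, -1.1, 9.4]
gripper_width: 0.0494
gripper_force: 8.1
```

play_rows --increments "0 0 0 0 0 0 54; 0 0 0 0 0 0 62; 0 0 0 0 0 0 70; 0 0 0 0 0 0 72; 0 0 -10 0 0 0 72; 0 0 -40 0 0 0 72; 0 0 -85 0 0 0 72; 0 0 -130 0 0 0 72"

```text
t: 29.35
tcp_pos: [0.5693, 0.3189, 0.1464]
orientation: [179.9, 0.2, 0.0]
ft_force: [0.9, 0.1, -0.7]
gripper_width: 0.0719
gripper_force: 0.0
```

play_rows --increments "-10 5 -24 0 0 0 72; -30 10 -24 0 0 0 60; -50 20 -24 0 0 0 50; -60 25 -24 0 0 0 50; -60 25 -24 0 0 0 50"

```text
t: 29.98
tcp_pos: [0.5094, 0.2938, 0.1692]
orientation: [179.9, 0.2, 0.0]
ft_force: [-0.1, 0.4, 0.3]
gripper_width: 0.0501
gripper_force: 0.0
```

Run:
```python
from h import *
s=read_state();print(s["t"],s["tcp_pos"],s["orientation"],s["gripper_width"])
np.save("w3.npy",np.r_[s["tcp_pos"],s["orientation"]])
b=camera("wrist")[:,:,::-1];cv2.imwrite("pics/t1.png",b)
```

```text
29.975 [0.50938769 0.29384205 0.16920244] [1.79932671e+02 1.70890415e-01 1.27649451e-02] 0.05006992285563596
```

View pics/t1.png

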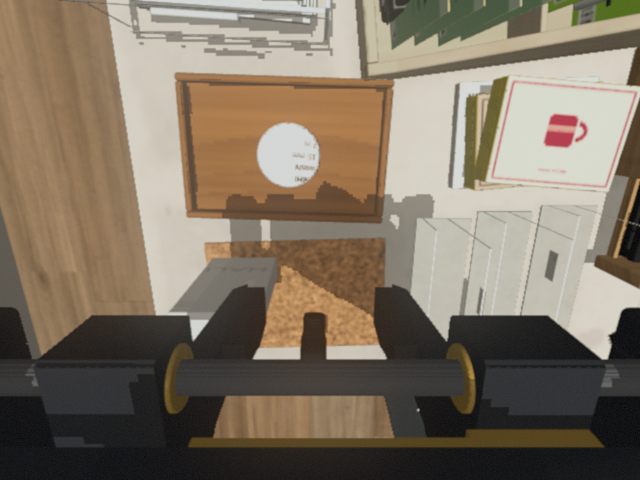

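The roll lies flat mid-tray (288,155); carton and stamp stand on the mat. Now shutting the drawer.

play_rows --increments "-4 20 0 0 0 0 50; -11 57 0 0 0 0 50; -19 100 0 0 0 0 50; -27 143 0 0 0 0 50; -35 186 0 0 0 0 50; -43 229 0 0 0 0 50; -51 272 0 0 0 0 50; -58 310 0 0 0 0 50"

```text
t: 31.02
tcp_pos: [0.4525, -0.0176, 0.1693]
orientation: [179.9, 0.1, -0.1]
ft_force: [-0.2, -0.6, 0.4]
gripper_width: 0.0499
gripper_force: 0.0
```

play_rows --increments "-5 24 0 0 0 0 50; -5 29 5 0 0 0 50; -5 29 25 0 0 0 50; -5 29 60 0 0 0 50; -5 29 95 0 0 0 50; -5 29 120 0 0 0 50; -5 29 134 0 0 0 50; -5 29 139 0 0 0 50"

```text
t: 32.02
tcp_pos: [0.4469, -0.0432, 0.0288]
orientation: [180.0, 0.2, 0.2]
ft_force: [-0.3, 0.2, -0.6]
gripper_width: 0.0498
gripper_force: 0.0
```

play_rows --increments "0 0 0 0 0 0 35; 0 0 0 0 0 0 22; 0 0 0 0 0 0 15; 0 0 0 0 0 0 15; 0 0 0 0 0 0 15; 0 0 0 0 0 0 15" --newtons 15

```text
t: 32.78
tcp_pos: [0.4464, -0.0452, 0.0305]
orientation: [179.9, 0.1, -0.0]
ft_force: [-0.0, -0.1, 1.9]
gripper_width: 0.0194
gripper_force: 15.0
```

play_rows --increments "4 0 0 0 0 0 15; 13 0 0 0 0 0 15; 25 1 0 0 0 0 15; 37 1 0 0 0 0 15; 49 1.5 0 0 0 0 15; 60 2 0 0 0 0 15; 67 2 0 0 0 0 15; 70 2 0 0 0 0 15"

```text
t: 33.78
tcp_pos: [0.5164, -0.0473, 0.0305]
orientation: [179.9, 0.2, -0.0]
ft_force: [-1.5, 0.2, 6.8]
gripper_width: 0.0192
gripper_force: 15.0
```

play_rows --increments "1 0 0 0 0 0 15; 2 0 0 0 0 0 15; 2 0 0 0 0 0 15"

```text
t: 34.15
tcp_pos: [0.5164, -0.0473, 0.0305]
orientation: [179.9, 0.4, -0.0]
ft_force: [-4.5, 0.1, 9.5]
gripper_width: 0.0194
gripper_force: 15.0
```

play_rows --increments "-2 0 0 0 0 0 28; -2 0 0 0 0 0 40; -2 0 0 0 0 0 50; -2 0 -10 0 0 0 50; -2 0 -40 0 0 0 50; -2 0 -80 0 0 0 50; -2 0 -120 0 0 0 50; -2 0 -140 0 0 0 50"

```text
t: 35.15
tcp_pos: [0.5172, -0.047, 0.1728]
orientation: [179.9, 0.0, -0.0]
ft_force: [0.0, 0.0, -0.3]
gripper_width: 0.0498
gripper_force: 0.0
```

play_rows --increments "-6 -20 0 0 0 0 50; -18 -57 0 0 0 0 50; -32 -100 0 0 0 0 50; -46 -143 0 0 0 0 50; -60 -186 0 0 0 0 50; -74 -229 0 0 0 0 50; -88 -272 0 0 0 0 50; -100 -310 0 0 0 0 50"

```text
t: 36.15
tcp_pos: [0.4157, 0.2647, 0.1707]
orientation: [180.0, 0.2, 0.0]
ft_force: [-0.3, -0.3, -1.0]
gripper_width: 0.0497
gripper_force: 0.0
```

play_rows --increments "-8 -25 0 0 0 0 50; -12 -36 0 0 0 0 50; -12 -36 0 0 0 0 50; -12 -36 0 0 0 0 50"

```text
t: 36.65
tcp_pos: [0.405, 0.2972, 0.1701]
orientation: [179.9, 0.2, -0.1]
ft_force: [0.4, 0.4, 0.3]
gripper_width: 0.0501
gripper_force: 0.0
```

Run:
```python
from h import *
s=read_state();print(s["t"],s["tcp_pos"],s["orientation"],rel([.4035,.2995,.044]))
```

```text
36.65 [0.40499184 0.29724691 0.17007457] [ 1.79858436e+02  2.02332402e-01 -1.27100156e-01] (array([ -1.1,  -2.6, 126.1]), array([ 0.0025,  0.0035, -0.0022]))
```

play_rows --increments "-1 -2 10 0 0.003 0 50; -1 -2 40 0.002 0.003 0 50; -1 -2 75 0.002 0.003 0 50; -1 -2 102 0.002 0.003 0 50; -1 -2 119 0.002 0.003 0 50; -1 -2 125.5 0.002 0.003 0 50; -1 -2 125.5 0.002 0.003 0 50"

```text
t: 37.52
tcp_pos: [0.403, 0.3004, 0.0443]
orientation: [-180.0, 0.0, -0.0]
ft_force: [-0.1, 0.1, 0.3]
gripper_width: 0.0502
gripper_force: 0.0
```

play_rows --increments "0 0 0 0 0 0 40; 0 0 0 0 0 0 26; 0 0 0 0 0 0 18; 0 0 0 0 0 0 18; 0 0 0 0 0 0 18; 0 0 0 0 0 0 18; 0 0 0 0 0 0 18" --newtons 8

```text
t: 38.4
tcp_pos: [0.4032, 0.3008, 0.0448]
orientation: [-179.9, -0.0, -0.0]
ft_force: [-0.1, -0.3, 5.7]
gripper_width: 0.0226
gripper_force: 8.0
```

play_rows --increments "0 0 -6 0 0 0 18; 0 0 -25 0 0 0 18; 0 0 -55 0 0 0 18; 0 0 -90 0 0 0 18; 0 5 -118 0 0 0 18; 5 20 -130 0 0 0 18; 12 48 -130 0 0 0 18; 22 84 -130 0 0 0 18"

```text
t: 39.4
tcp_pos: [0.4249, 0.2167, 0.1748]
orientation: [-179.9, 0.0, 0.1]
ft_force: [0.3, 0.4, 0.0]
gripper_width: 0.0224
gripper_force: 8.0
```

play_rows --increments "12 42 0 0 0 0 18; 24 84 0 0 0 0 18; 36 126 0 0 0 0 18; 46 162 0 0 0 0 18; 53 190 0 0 0 0 18; 57 208 0 0 0 0 18; 58 215.5 0 0 0 0 18; 58 216 10 0 0 0 18"

```text
t: 40.4
tcp_pos: [0.4833, 0.0008, 0.1644]
orientation: [-179.9, -0.0, -0.0]
ft_force: [0.5, -0.6, -0.6]
gripper_width: 0.0223
gripper_force: 8.0
```

play_rows --increments "0 0 20 0 0 0 18; 0 0 50 0 0 0 18; 0 0 80 0 0 0 18; 0 0 102 0 0 0 18; 0 0 114 0 0 0 18; 0 0 119 0 0 0 18; 0 0 121 0 0 0 18; 0 0 121 0 0 0 18"

```text
t: 41.4
tcp_pos: [0.4834, 0.0009, 0.0437]
orientation: [-179.9, -0.0, -0.0]
ft_force: [-1.0, 0.2, 0.7]
gripper_width: 0.0225
gripper_force: 8.0
```

play_rows --increments "0 0 1 0 0 0 18; 0 0 2 0 0 0 18; 0 0 2.7 0 0 0 18; 0 0 3.2 0 0 0 18; 0 0 3.2 0 0 0 18"

```text
t: 42.02
tcp_pos: [0.4832, 0.0002, 0.0406]
orientation: [180.0, -0.0, -0.0]
ft_force: [-0.2, -1.3, 5.3]
gripper_width: 0.0227
gripper_force: 8.0
```

Contact. Release, rise, and go for the carton.

play_rows --increments "0 0 0 0 0 0 30; 0 0 0 0 0 0 40; 0 0 0 0 0 0 52; 0 0 0 0 0 0 60; 0 0 -15 0 0 0 60; 0 0 -50 0 0 0 60; 0 0 -90 0 0 0 70; 0 0 -134 0 0 0 88"

```text
t: 43.02
tcp_pos: [0.4825, 0.0006, 0.1751]
orientation: [-180.0, 0.1, 0.0]
ft_force: [0.5, 0.4, 0.1]
gripper_width: 0.078
gripper_force: 0.0
```

play_rows --increments "-2 -20 0 0 0 0 88; -5 -60 0 0 0 0 88; -8 -105 0 0 0 0 88; -11 -150 0 0 0 0 88; -14 -195 0 0 0 0 88; -16 -240 0 0 0 0 88; -18 -285 0 0 0 0 88; -20 -325 0 0 0 0 88"

```text
t: 44.02
tcp_pos: [0.4626, 0.3274, 0.1743]
orientation: [-179.9, 0.0, 0.0]
ft_force: [-0.1, -0.3, 1.1]
gripper_width: 0.0881
gripper_force: 0.0
```

play_rows --increments "-1 -30 0 0 0 0 88; -1 -39 0 0 0 0 88; -1 -39 0 0 0 0 88; -1 -39 0 0 0 0 88"

```text
t: 44.52
tcp_pos: [0.4626, 0.3625, 0.1743]
orientation: [179.9, 0.0, -0.1]
ft_force: [-0.2, -0.1, 0.3]
gripper_width: 0.0879
gripper_force: 0.0
```

Run:
```python
from h import *
s=read_state();print(s["t"],s["tcp_pos"],s["orientation"],rel([.4624,.364,.0603]))
```

```text
44.525 [0.46256644 0.3625174  0.17425514] [ 1.79936227e+02  3.27188880e-02 -1.26259477e-01] (array([-1.00e-01, -1.60e+00,  1.14e+02]), array([ 0.0011,  0.0006, -0.0022]))
```

play_rows --increments "0 -1 10 0 0 0 88; 0 -1 40 0 0 0 88; 0 -1 72 0 0 0 88; 0 -1 96 0 0 0 88; 0 -1 109 0 0 0 88; 0 -1 114 0 0 0 88; 0 -1 114 0 0 0 88"

```text
t: 45.4
tcp_pos: [0.4623, 0.3659, 0.0607]
orientation: [-179.9, 0.0, -0.0]
ft_force: [-0.3, -0.1, -0.1]
gripper_width: 0.0878
gripper_force: 0.0
```

play_rows --increments "0 0 0 0 0 0 70; 0 0 0 0 0 0 58; 0 0 0 0 0 0 55; 0 0 0 0 0 0 55; 0 0 0 0 0 0 55; 0 0 0 0 0 0 55" --newtons 10

```text
t: 46.15
tcp_pos: [0.4622, 0.3658, 0.0608]
orientation: [-179.9, 0.0, -0.0]
ft_force: [0.0, -0.4, 5.4]
gripper_width: 0.0601
gripper_force: 10.0
```

play_rows --increments "0 0 -6 0 0 0 55; 0 0 -25 0 0 0 55; 0 0 -55 0 0 0 55; 0 0 -90 0 0 0 55; 0 5 -120 0 0 0 55; 0 20 -142 0 0 0 55; 0 48 -150 0 0 0 55; 2 84 -150 0 0 0 55"

```text
t: 47.15
tcp_pos: [0.4644, 0.2821, 0.2124]
orientation: [-179.8, -0.1, 0.1]
ft_force: [1.2, 0.2, -0.3]
gripper_width: 0.06
gripper_force: 10.0
```

play_rows --increments "2 42 0 0 0 0 55; 4 86 0 0 0 0 55; 6 130 0 0 0 0 55; 8 174 0 0 0 0 55; 10 218 0 0 0 0 55; 12 262 0 0 0 0 55; 13 302 0 0 0 0 55; 14 336 0 0 0 0 55"

```text
t: 48.15
tcp_pos: [0.4781, -0.0561, 0.2111]
orientation: [-180.0, -0.0, -0.1]
ft_force: [-0.4, -0.2, -0.4]
gripper_width: 0.0598
gripper_force: 10.0
```

play_rows --increments "0 25 0 0 0 0 55; 0 41 0 0 0 0 55; 0 47 5 0 0 0 55; 0 47 30 0 0 0 55; 0 47 65 0 0 0 55; 0 47 100 0 0 0 55; 0 47 125 0 0 0 55; 0 47 140 0 0 0 55"

```text
t: 49.15
tcp_pos: [0.4778, -0.0995, 0.0687]
orientation: [-179.9, 0.1, 0.1]
ft_force: [1.1, -0.1, -1.2]
gripper_width: 0.0599
gripper_force: 10.0
```

play_rows --increments "0 0 4 0 0 0 55; 0 0 8 0 0 0 55; 0 0 10.5 0 0 0 55; 0 0 12 0 0 0 55; 0 0 12 0 0 0 55"

```text
t: 49.78
tcp_pos: [0.4781, -0.1012, 0.0582]
orientation: [-180.0, 0.0, -0.0]
ft_force: [-0.1, 0.6, 0.4]
gripper_width: 0.0595
gripper_force: 10.0
```

play_rows --increments "0 0 0.8 0 0 0 55; 0 0 1.6 0 0 0 55; 0 0 2.3 0 0 0 55; 0 0 2.8 0 0 0 55; 0 0 2.8 0 0 0 55"

```text
t: 50.4
tcp_pos: [0.4783, -0.1013, 0.0565]
orientation: [-180.0, -0.1, -0.0]
ft_force: [-2.2, 0.5, 14.4]
gripper_width: 0.0601
gripper_force: 10.0
```

play_rows --increments "0 0 -0.7 0 0 0 55; 0 0 -0.7 0 0 0 64; 0 0 -0.7 0 0 0 75; 0 0 -0.7 0 0 0 86; 0 0 -0.7 0 0 0 88; 0 0 -20 0 0 0 88; 0 0 -55 0 0 0 88; 0 0 -95 0 0 0 88"

```text
t: 51.4
tcp_pos: [0.4775, -0.1012, 0.1508]
orientation: [-179.9, 0.1, 0.0]
ft_force: [0.3, -0.2, 0.2]
gripper_width: 0.0878
gripper_force: 0.0
```

play_rows --increments "-5 15 -30 0 0 0 88; -15 45 -70 0 0 0 88; -30 85 -110 0 0 0 88; -50 130 -120 0 0 0 88; -70 175 -120 0 0 0 88; -80 205 -120 0 0 0 88; -80 210 -120 0 0 0 88; -80 210 -120 0 0 0 88"

```text
t: 52.4
tcp_pos: [0.3985, -0.3105, 0.2699]
orientation: [-179.9, 0.0, 0.0]
ft_force: [0.3, -0.3, 0.1]
gripper_width: 0.0881
gripper_force: 0.0
```

Run:
```python
from h import *
a=camera("top")[:,:,::-1];cv2.imwrite("pics/top9.png",a)
b=cv2.imread("pics/top0.png")
cv2.imwrite("pics/f.png",np.vstack([cv2.resize(i[150:300,140:520],(740,292)) for i in(b,a)]))
```

```text
(no output)
```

View pics/f.png

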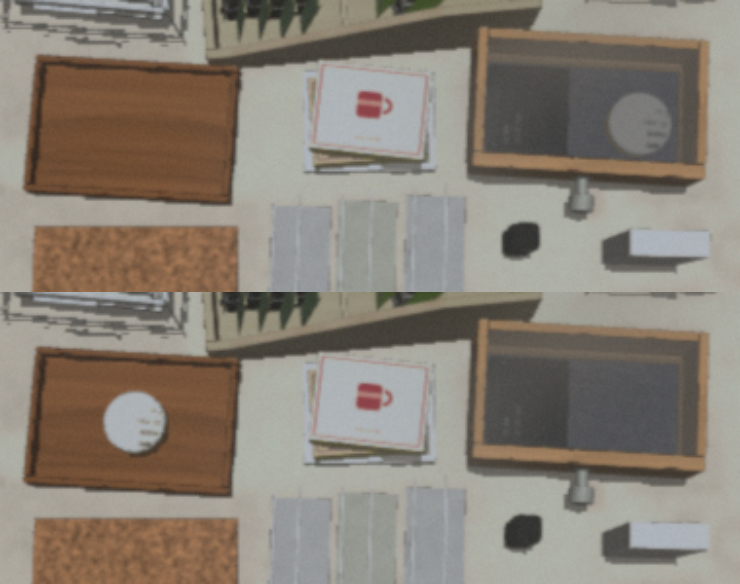

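Before (top) and after (bottom) match: stamp (522,532), carton (668,537) and shut knob (580,488) sit as at the start, offset by the 292-row panel; the roll (134,422) is in the tray and the ink pad is still in the drawer.

```bash
python3 -c "
from bench import *
print(close_job())"
```

```text
the job is handed in; nothing more can be done
None
```

The job is handed in: the roll lies flat in the order tray, the drawer is shut with the ink pad inside, and the final top picture shows the carton and stamp standing where they started; the hand-in returned no verdict.

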